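# Rerack the finger planes in reverse order

### The arm

A 6-joint arm with a two-finger parallel gripper is mounted at the origin on the work surface. World frame = base frame: x ahead of the robot, y to its left, z up, the work surface at z = 0. Lengths are in m, angles in rad, forces in N, time in s.
With the tool pointing down it reaches from about 0.325 to 0.9 m from the base axis. Payload 6.1 kg.
Tool frame: the origin (TCP) lies between the finger pads; the fingertips stand 25 mm ahead of it and the grasp point (between the pads) lies 6 mm ahead of it; z points along the fingers, y is the direction in which the jaws open and shut (so a half turn about z gives the same grasp; the last joint's range is limited). The gripper opens to 85 mm and grips with 20 to 120 N. Pads are 22 mm wide; open, the fingers measure 114 mm over their backs; the gripper's body (76 mm by 85 mm) begins 54 mm behind the grasp point. The pads swing forward as they close: fully open they stand 13 mm farther back than shut.
Start: joints at [1.023, 0.22, 1.526, -0, 1.395, -0.126], TCP at [0.256, 0.57, 0.256] pointing down, gripper open.
Joint ranges: [-2.98, 2.98], [-0.91, 2.08], [0.09, 2.57], [-1.24, 4.39], [0.2, 2.65], [-2.68, 2.68]. Speed limits (rad/s): [2.57, 2.57, 3.01, 3.14, 3.14, 3.14].

### API

Orientations are given as a rotation vector (axis times angle).
In Python, from station import manip, optics, ticket gives the robot as it stands.
- The arm moves only by the tool move_arm, never from a script. Its argument "motion" is a list of rows, each an object of numbers: "x", "y", "z": the shift along the world's x, y, z in cm; "wx", "wy", "wz": the turn, a rotation vector about the world's x, y, z in degrees. In form: [{"x": .., "y": .., "z": .., "wx": .., "wy": .., "wz": ..}, ...]. A call has exactly 10 rows; each row shifts and turns the pose as measured when the row begins; what a row does not reach is not made up. A row lasts 1/8 s, in which the tool goes at most 62.5 mm and 10.7 degrees, less where a joint would pass 70% of its speed; a pose out of reach is approached as far as the arm can. A call is refused whole if a number of a shift passes 6.25 or a number of a turn 10.7, either way. A call with a gripper value outside its range is refused whole. "fingers" is the finger opening in cm, from 0 to 8.54, set as the call begins (left out, the last holds). The fingers move at their own pace and stop on an object; the grip force is fixed at half the most. Time passes only in rows, so rows that do not move let the fingers close, or fill a call up. It gives the time, the measured TCP pose, the force and the opening at its end, in the units of the state.
- manip.state(): the state, without advancing time (a new reading comes with each control period).
- optics.capture(name): name is "scene" or "top" or "wrist"; returns the picture (480x640x3 uint8, red, green, blue); there is no depth.
- optics.camera_model(name): a dict with "mtx" (3x3 intrinsics, pixels), "position" and "rotation" of the camera in the world; the wrist camera has in their place "tool_from_camera" (4x4, takes a point from camera to tool coordinates, whose origin is the TCP and whose axes are the flange's). Camera axes: x right, y down, z forward; pixel columns grow to the right and rows downward; lengths in m; the calibration is good to about 2 mm. A picture is of the moment at which its call begins: read the wrist's pose just before it. camera_model takes no time and is no camera call.
- ticket.job_done(): hands the job in, once; it reports no verdict.
Trained networks look in the newest picture that a camera, given by its name, has taken for a name from the list of things; names that differ only in an ending like _2 or _b are one class to them, and where a whole thing is asked for, a point or a joint stands for the part that bears it (a point fixed in the world has none). Each returns a list of dicts, best first, with "confidence" (0 to 1); they miss things now and then, are a little off and sometimes report something else, mostly with a low value. They report only what shows in the picture. A call takes as long as a camera call.
- optics.look_for(target, camera): "extent" ([left, top, right, bottom] in pixels, round what is visible of it).
- optics.outline_of(target, camera): "region" (480x640 bool, what is visible of it) and "extent" ([left, top, right, bottom] in pixels, round what is visible of it).
The state is a dict: "t": time; "joints": joint angles; "joint_vel": joint speeds; "effort": joint torques, N m; "eef_pos": TCP position; "orientation": TCP orientation; "force": force on the tool from outside, world axes, zero at the start; "ft_torque": the same for the moment, N m; "gripper_width": finger opening in m.
Only numpy, scipy, OpenCV 4.12 (cv2) and the standard library are available. Lean on these libraries where they do the work, as an engineer would, in place of code of your own. Each camera call takes 0.05 s, during which the arm holds its last target. There are 200 camera calls.

### The job

Move the four little finger planes from the coloured blocks of the old rack to the cork pads of the empty dark rack, one to a bay, in reverse order counted from the white studs: the plane that started nearest the old rack's white stud goes in the bay farthest from the new rack's white stud, and so on down the row. Leave each plane standing on its sole, centred on its cork pad, its length straight across the rack (either end may face the front). Do not disturb the other things on the bench.

Things in the scene. Friction and masses are not known exactly. Their poses are not given: they have to be found in the camera images.
- plane_red: red finger plane, a loose little hand plane: red body on a brass sole, 62 mm long (its x), 28 mm wide (its y), flat parallel sides up to 33 mm above the sole, wedge, iron and knob up to 47 mm; grip across the width about 24 mm above the sole; 0.11 to 0.22 kg. Starts on the block of its colour, roughly straight across the rack. Origin: centre of the sole's underside, z up.
- plane_blue: blue finger plane, a loose little hand plane: blue body on a brass sole, 62 mm long (its x), 28 mm wide (its y), flat parallel sides up to 33 mm above the sole, wedge, iron and knob up to 47 mm; grip across the width about 24 mm above the sole; 0.11 to 0.22 kg. Starts on the block of its colour, roughly straight across the rack. Origin: centre of the sole's underside, z up.
- plane_green: green finger plane, a loose little hand plane: green body on a brass sole, 62 mm long (its x), 28 mm wide (its y), flat parallel sides up to 33 mm above the sole, wedge, iron and knob up to 47 mm; grip across the width about 24 mm above the sole; 0.11 to 0.22 kg. Starts on the block of its colour, roughly straight across the rack. Origin: centre of the sole's underside, z up.
- plane_yellow: yellow finger plane, a loose little hand plane: yellow body on a brass sole, 62 mm long (its x), 28 mm wide (its y), flat parallel sides up to 33 mm above the sole, wedge, iron and knob up to 47 mm; grip across the width about 24 mm above the sole; 0.11 to 0.22 kg. Starts on the block of its colour, roughly straight across the rack. Origin: centre of the sole's underside, z up.
- block_red: fixed red block with a grey felt top, 84 (x) x 66 (y) x 10 mm, where the red plane starts. The 4 blocks form a row along their y, 76 mm pitch, order varies, on the old rack: a pale board 94 x 350 x 12 mm, whose white stud is always at its +y end (robot's left; a brown plug is at the other). Origin: underside centre, 12 mm above the bench; top 10 mm above it.
- block_blue: fixed blue block with a grey felt top, 84 (x) x 66 (y) x 10 mm, where the blue plane starts. The 4 blocks form a row along their y, 76 mm pitch, order varies, on the old rack: a pale board 94 x 350 x 12 mm, whose white stud is always at its +y end (robot's left; a brown plug is at the other). Origin: underside centre, 12 mm above the bench; top 10 mm above it.
- block_green: fixed green block with a grey felt top, 84 (x) x 66 (y) x 10 mm, where the green plane starts. The 4 blocks form a row along their y, 76 mm pitch, order varies, on the old rack: a pale board 94 x 350 x 12 mm, whose white stud is always at its +y end (robot's left; a brown plug is at the other). Origin: underside centre, 12 mm above the bench; top 10 mm above it.
- block_yellow: fixed yellow block with a grey felt top, 84 (x) x 66 (y) x 10 mm, where the yellow plane starts. The 4 blocks form a row along their y, 76 mm pitch, order varies, on the old rack: a pale board 94 x 350 x 12 mm, whose white stud is always at its +y end (robot's left; a brown plug is at the other). Origin: underside centre, 12 mm above the bench; top 10 mm above it.
- new_rack: empty rack: fixed dark board 94 (x) x 350 (y) x 20 mm; 4 bays at y = +114, +38, -38, -114 mm, x = 0, each a cork pad 74 (x) x 40 (y) mm, top 22 mm above the origin; planes stand with their length along rack x. Ribs 5 mm thick, top 26 mm up, at y = 0, +-76, +-152 mm. Origin: underside centre, on the bench. Nearer or farther than the old rack; its x points roughly away from the robot.
- stud: the new rack's white stud: white disc 20 mm across, 5 mm high, fixed on one end of the new rack at rack x = 0, y = +163 or -163 mm (which end varies; the other end has a brown plug of the same shape). Origin: underside centre, 20 mm above the bench.
- wax_tin: bystander: a round wax tin 72 mm across, 45 mm high, loose. Not part of the job; leave it where it is. Origin: its underside, at the centre.
- screwdriver: bystander: a red-handled screwdriver, 200 mm long, lying on the bench, loose. Not part of the job; leave it where it is. Origin: its underside (at mid-length of its axis).
- offcut: bystander: a pale wooden offcut, 160 x 60 x 35 mm, loose. Not part of the job; leave it where it is. Origin: its underside, at the centre.

How it is judged:
By the outcome, as a careful person would: the job done as asked, in the order asked, and still so for the second after the job is handed in, with the robot touching nothing.
It also fails if it takes over 93 s, if anything falls off the work surface, if the arm or the gripper's body presses on something with over 40 N, if the wrist force passes 120 N, or if a joint passes its speed limit or range.

## Working session

There is one attempt and no reset: what is moved stays moved. The work goes in short steps, Python scripts to look and compute and a tool call to move; the robot and the scene stay as the last step left them, time stands still between calls to the robot, and variables do not carry over. Pictures are saved under pics/ and viewed, about 12 in all and at most 16, crops included, and the job is handed in when it is done.

Besides the shell and the picture viewer there is one more tool, called after ">>>" in YAML: its name, and indented under it one key for each argument. move_arm: Moves the arm, as the interface text tells. Its arguments: {"type":"object","properties":{"motion":{"type":"array"},"fingers":{"type":"number"}},"required":["motion"]}

```bash
mkdir -p pics
python3 - <<'E'
from station import manip, optics
import cv2,numpy as np
print(manip.state())
for n in("scene","top"):
    im=optics.capture(n); cv2.imwrite(f"pics/{n}0.png",im[:,:,::-1]); m=optics.camera_model(n); print(n,m)
print(optics.camera_model("wrist"))
E
```

```text
{'t': 0.0, 'joints': array([ 1.02289177e+00,  2.21249064e-01,  1.52761954e+00,  7.37289159e-06,
        1.39472795e+00, -1.26120784e-01]), 'joint_vel': array([ 0.00109301,  0.00016285,  0.00162554,  0.00010356,  0.00289048,
       -0.0005307 ]), 'effort': array([ 1.25118786e-04, -4.96914840e+01, -3.89387119e+01, -7.49043306e-05,
        1.12904122e-02, -3.06133461e-05]), 'eef_pos': array([0.255582  , 0.56972895, 0.25518054]), 'orientation': array([-6.57497768e-01, -3.07133298e+00,  2.96625206e-03]), 'force': array([-0.19903807,  0.65421651, -0.35081817]), 'ft_torque': array([-0.00714872,  0.03198714, -0.00651233]), 'gripper_width': 0.08560537644464057}
scene {'mtx': array([[444.83068414,   0.        , 322.44050028],
       [  0.        , 444.83068414, 235.76570058],
       [  0.        ,   0.        ,   1.        ]]), 'position': array([1.05308176, 0.43379351, 0.82756029]), 'rotation': array([-1.08549752, -2.48389311,  0.91753156])}
top {'mtx': array([[435.53404329,   0.        , 320.67367253],
       [  0.        , 435.53404329, 236.00112293],
       [  0.        ,   0.        ,   1.        ]]), 'position': array([ 0.48824779, -0.00364079,  1.06028188]), 'rotation': array([-2.1769114 ,  2.18945211, -0.09944201])}
{'mtx': array([[403.11858747,   0.        , 322.47831913],
       [  0.        , 403.11858747, 241.03733271],
       [  0.        ,   0.        ,   1.        ]]), 'tool_from_camera': array([[ 8.72513607e-04, -9.55464521e-01, -2.95104706e-01,
         7.51782628e-02],
       [ 9.99999530e-01,  7.09135242e-04,  6.60645626e-04,
        -3.76659458e-04],
       [-4.21954309e-04, -2.95105144e-01,  9.55464691e-01,
        -1.18577980e-01],
       [ 0.00000000e+00,  0.00000000e+00,  0.00000000e+00,
         1.00000000e+00]])}
```

View pics/top0.png

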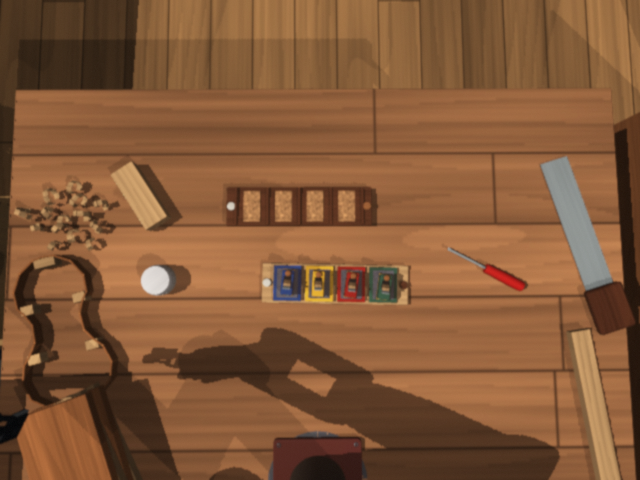

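View pics/scene0.png

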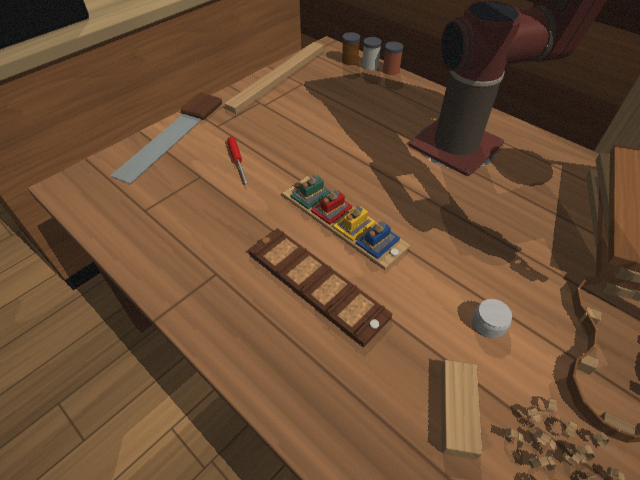

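The top view shows the old rack at (335,284) with its stud on the left (267,283). Its order from the stud is blue, yellow, red, green. The new rack is at (300,206) with its stud on the left (231,206). So green goes to bay +114, red to +38, yellow to -38 and blue to -114.

```bash
cat > h.py <<'E'
from station import manip, optics
import cv2,numpy as np
from scipy.spatial.transform import Rotation as R
def cam(n,st=None):
    m=optics.camera_model(n)
    if n!="wrist": return m["mtx"],R.from_rotvec(m["rotation"]).as_matrix(),np.array(m["position"])
    T=np.eye(4);T[:3,:3]=R.from_rotvec(st["orientation"]).as_matrix();T[:3,3]=st["eef_pos"]
    T=T@m["tool_from_camera"]; return m["mtx"],T[:3,:3],T[:3,3]
def back(px,z,c):
    K,Rm,p=c; px=np.atleast_2d(px).astype(float)
    d=np.c_[px,np.ones(len(px))]@np.linalg.inv(K).T@Rm.T
    return p+d*((z-p[2])/d[:,2])[:,None]
def proj(X,c):
    K,Rm,p=c; q=(np.atleast_2d(X)-p)@Rm@K.T; return q[:,:2]/q[:,2:]
def rect(mask,z,c):
    "centre, (long,short), yaw of long side, of region projected to height z (mm grid)"
    cs=max(cv2.findContours(mask.astype(np.uint8),cv2.RETR_EXTERNAL,cv2.CHAIN_APPROX_NONE)[0],key=cv2.contourArea)[:,0]
    (x,y),(w,h),a=cv2.minAreaRect((back(cs,z,c)[:,:2]*1000).astype(np.float32))
    if w<h: w,h,a=h,w,a+90
    return np.array([x,y])/1000,(w,h),(a+90)%180-90
E
python3 - <<'E'
from h import *
optics.capture("top"); c=cam("top")
for n,z in [("new_rack",.02),("stud",.025),("plane_red",.05),("plane_blue",.05),("plane_green",.05),("plane_yellow",.05),("block_red",.022),("block_blue",.022),("block_green",.022),("block_yellow",.022),("wax_tin",.045),("offcut",.035)]:
    r=optics.outline_of(n,"top")
    for d in r[:2]:
        q=rect(d["region"],z,c); print(n,round(d["confidence"],2),q[0].round(4),np.round(q[1]),round(q[2],1),back(np.argwhere(d["region"])[:,::-1].mean(0),z,c)[0,:2].round(4))
E
```

```text
new_rack 0.93 [0.6437 0.0401] [349.  95.] 89.7 [0.6445 0.0404]
plane_red 0.56 [ 0.4575 -0.0813] [58. 30.] -7.1 [ 0.4574 -0.0817]
plane_blue 0.67 [0.4646 0.0647] [59. 27.] -6.3 [0.4645 0.065 ]
plane_green 0.53 [ 0.4537 -0.157 ] [61. 33.] -5.4 [ 0.4534 -0.1568]
plane_yellow 0.71 [ 0.4621 -0.0048] [58. 28.] -3.6 [ 0.4618 -0.0049]
plane_yellow 0.62 [0.4724 0.3637] [81. 69.] 89.7 [0.4717 0.3626]
block_red 0.69 [ 0.4587 -0.0827] [83. 64.] -0.8 [ 0.4579 -0.0833]
block_blue 0.57 [0.4632 0.0682] [84. 68.] -3.7 [0.4613 0.0687]
block_green 0.84 [ 0.4569 -0.1587] [81. 64.] -0.9 [ 0.4614 -0.1566]
block_yellow 0.56 [ 0.4614 -0.0068] [83. 64.] -0.4 [ 0.4612 -0.0077]
wax_tin 0.79 [0.4719 0.3641] [78. 70.] -63.4 [0.4721 0.3641]
offcut 0.74 [0.6696 0.4145] [170.  67.] 33.0 [0.6685 0.4138]
```

>>> move_arm:
  motion:
    - {"x": 2.2,"y": -5.8,"wz": 2.4}
    - {"x": 2.2,"y": -5.8,"wz": 2.4}
    - {"x": 2.2,"y": -5.8,"wz": 2.4}
    - {"x": 2.2,"y": -5.8,"wz": 2.4}
    - {"x": 2.2,"y": -5.8,"wz": 2.4}
    - {"x": 2.2,"y": -5.8,"wz": 2.4}
    - {"x": 2.2,"y": -5.8,"wz": 2.4}
    - {"x": 2.2,"y": -5.8,"wz": 2.4}
    - {"x": 2.2,"y": -5.8,"wz": 2.4}
    - {"x": 2.2,"y": -5.8,"wz": 2.4}
  fingers: 5.0

```text
invalid input at $.motion[0]: expected keys x, y, z, wx, wy, wz
```

>>> move_arm:
  motion:
    - {"x": 2.2,"y": -5.8,"z": 0,"wx": 0,"wy": 0,"wz": 2.4}
    - {"x": 2.2,"y": -5.8,"z": 0,"wx": 0,"wy": 0,"wz": 2.4}
    - {"x": 2.2,"y": -5.8,"z": 0,"wx": 0,"wy": 0,"wz": 2.4}
    - {"x": 2.2,"y": -5.8,"z": 0,"wx": 0,"wy": 0,"wz": 2.4}
    - {"x": 2.2,"y": -5.8,"z": 0,"wx": 0,"wy": 0,"wz": 2.4}
    - {"x": 2.2,"y": -5.8,"z": 0,"wx": 0,"wy": 0,"wz": 2.4}
    - {"x": 2.2,"y": -5.8,"z": 0,"wx": 0,"wy": 0,"wz": 2.4}
    - {"x": 2.2,"y": -5.8,"z": 0,"wx": 0,"wy": 0,"wz": 2.4}
    - {"x": 2.2,"y": -5.8,"z": 0,"wx": 0,"wy": 0,"wz": 2.4}
    - {"x": 2.2,"y": -5.8,"z": 0,"wx": 0,"wy": 0,"wz": 2.4}
  fingers: 5.0

```text
t: 2.0
eef_pos: [0.4752, -0.0146, 0.2581]
orientation: [-0.03, 3.132, 0.004]
force: [1.1, 0.9, 1.1]
gripper_width: 0.0501
```

Run:
```python
from h import *
st=manip.state(); im=optics.capture("wrist"); c=cam("wrist",st); cv2.imwrite("pics/w0.png",im[:,:,::-1]); np.savez("w0.npz",K=c[0],R=c[1],p=c[2])
print(st["eef_pos"],st["orientation"])
for n,z in [("new_rack",.02),("stud",.025),("plane_red",.055),("plane_blue",.055),("plane_green",.055),("plane_yellow",.055)]:
    for d in optics.outline_of(n,"wrist")[:2]:
        q=rect(d["region"],z,c); print(n,round(d["confidence"],2),q[0].round(4),np.round(q[1]),round(q[2],1),d["extent"])
```

```text
[ 0.47520897 -0.01463453  0.25812771] [-0.03042733  3.13226781  0.00409578]
new_rack 0.84 [ 0.6455 -0.0084] [165. 107.] 89.9 [199.2, 314.3, 551.8, 407.7]
stud 0.56 [0.6405 0.2043] [8. 3.] 63.1 [533.0, 367.6, 537.7, 369.1]
plane_red 0.67 [ 0.4574 -0.0796] [64. 33.] -8.5 [219.2, 146.2, 267.1, 226.2]
plane_red 0.54 [0.6205 0.1865] [16.  5.] 65.0 [526.7, 367.2, 542.9, 376.1]
plane_blue 0.92 [0.4639 0.0635] [62. 34.] -5.5 [392.3, 158.4, 443.7, 235.6]
plane_blue 0.24 [ 0.4574 -0.0794] [63. 31.] -8.3 [221.8, 147.8, 265.5, 227.1]
plane_green 0.78 [ 0.4523 -0.1529] [64. 39.] -8.2 [123.1, 136.3, 175.0, 220.8]
plane_yellow 0.85 [ 0.4608 -0.0046] [63. 29.] -3.5 [317.6, 153.0, 356.3, 233.0]
```

View pics/w0.png

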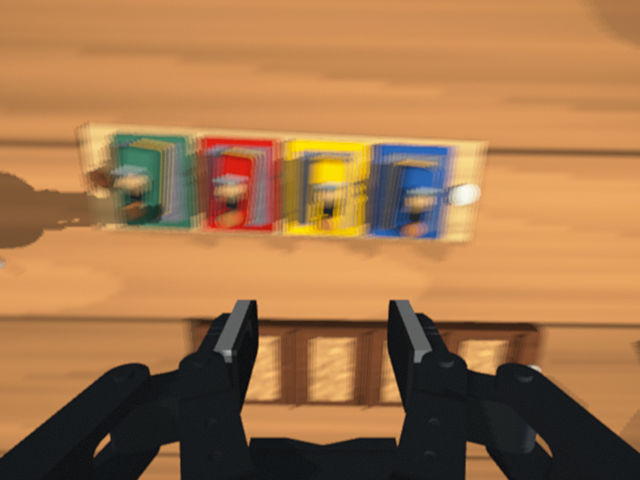

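Run:
```python
from h import *
st=manip.state(); im=optics.capture("wrist"); c=cam("wrist",st); cv2.imwrite("pics/w1.png",cv2.resize(im[100:420,60:580,::-1],None,fx=1.5,fy=1.5))
print(st["eef_pos"],st["orientation"],abs(st["joint_vel"]).max(),c[2])
for n in ["red","blue","green","yellow"]:
    for d in optics.outline_of("plane_"+n,"wrist")[:1]:
        q=rect(d["region"],.055,c); print(n,round(d["confidence"],2),q[0].round(4),np.round(q[1]),round(q[2],1),d["extent"])
        # fit: silhouette of known box model
        m=d["region"].astype(np.uint8)
        from scipy.optimize import minimize
        # length spans: project contour to z planes; sole front/rear at z=.022..
        B=np.array([[a,b,z] for a in(-.031,.031) for b in(-.014,.014) for z in(0,.033)])
        def sil(p):
            Rz=R.from_euler('z',p[2]).as_matrix(); u=proj(B@Rz.T+[p[0],p[1],.022],c)
            k=np.zeros((1920,2560),np.uint8); cv2.fillConvexPoly(k,cv2.convexHull(np.round(u*4+1.5).astype(np.int32)),1); return cv2.resize(k.astype(np.float32),(640,480),interpolation=cv2.INTER_AREA)
        f=lambda p:np.abs(sil(p)-m).sum()
        x0=np.r_[q[0],np.radians(q[2])]
        o=minimize(f,x0,method="Nelder-Mead",options=dict(initial_simplex=[x0,x0+[.006,0,0],x0+[0,.006,0],x0+[0,0,.08]]))
        print("  fit",o.x[:2].round(4),np.degrees(o.x[2]).round(1),o.fun,m.sum())
```

```text
[ 0.47429957 -0.01125022  0.25753809] [-0.03079716  3.13403908  0.00492909] 0.012941803887819533 [ 0.39808941 -0.01358856  0.37555182]
red 0.56 [ 0.4575 -0.0793] [63. 31.] -8.4 [215.6, 148.5, 261.9, 229.4]
  fit [ 0.4598 -0.0814] -9.3 287.625 2950
blue 0.88 [0.4641 0.0637] [62. 34.] -5.8 [389.3, 156.5, 439.3, 240.3]
  fit [0.4662 0.0669] -4.1 302.0625 3034
green 0.77 [ 0.4524 -0.153 ] [64. 40.] -8.0 [117.7, 141.4, 170.8, 220.0]
  fit [ 0.4545 -0.1583] -7.6 358.0625 3656
yellow 0.88 [ 0.4607 -0.0038] [63. 28.] -3.7 [312.0, 154.7, 350.3, 234.5]
  fit [ 0.463  -0.0042] -3.4 185.75 2631
```

View pics/w1.png

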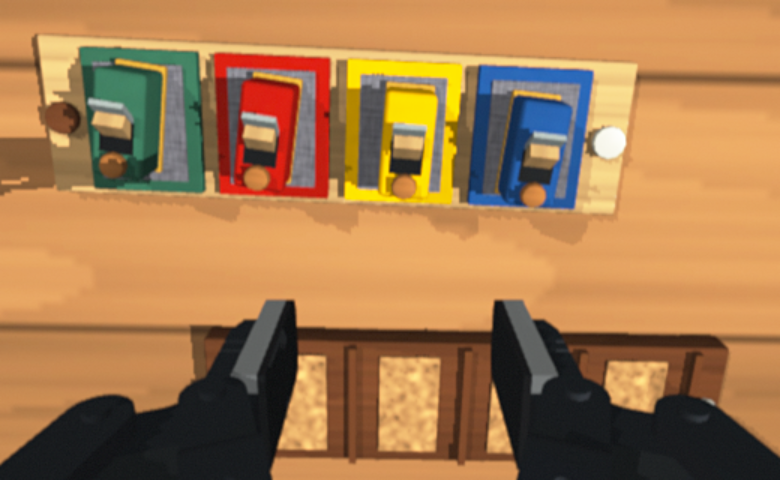

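Sharp view of the planes on their blocks, green at crop (125,125) through blue at (533,150); all upright, yawed −3 to −9°. Green is first.

>>> move_arm:
  motion:
    - {"x": -0.4,"y": -2.9,"z": -2.9,"wx": 0,"wy": 0,"wz": -1.8}
    - {"x": -0.4,"y": -2.9,"z": -2.9,"wx": 0,"wy": 0,"wz": -1.8}
    - {"x": -0.4,"y": -2.9,"z": -2.9,"wx": 0,"wy": 0,"wz": -1.8}
    - {"x": -0.4,"y": -2.9,"z": -2.9,"wx": 0,"wy": 0,"wz": -1.8}
    - {"x": -0.4,"y": -2.9,"z": -2.9,"wx": 0,"wy": 0,"wz": -1.8}
    - {"x": 0,"y": 0,"z": 0,"wx": 0,"wy": 0,"wz": 0}
    - {"x": 0,"y": 0,"z": 0,"wx": 0,"wy": 0,"wz": 0}
    - {"x": 0,"y": 0,"z": 0,"wx": 0,"wy": 0,"wz": 0}
    - {"x": 0,"y": 0,"z": 0,"wx": 0,"wy": 0,"wz": 0}
    - {"x": 0,"y": 0,"z": 0,"wx": 0,"wy": 0,"wz": 0}

```text
t: 3.85
eef_pos: [0.4577, -0.1546, 0.1143]
orientation: [0.202, 3.116, -0.001]
force: [-0.5, -0.0, 0.1]
gripper_width: 0.0503
```

>>> move_arm:
  motion:
    - {"x": -0.4,"y": -0.3,"z": 0,"wx": 0,"wy": 0,"wz": -0.6}
    - {"x": 0,"y": 0,"z": -2.0,"wx": 0,"wy": 0,"wz": 0}
    - {"x": 0,"y": 0,"z": -2.0,"wx": 0,"wy": 0,"wz": 0}
    - {"x": 0,"y": 0,"z": -1.6,"wx": 0,"wy": 0,"wz": 0}
    - {"x": 0,"y": 0,"z": -0.6,"wx": 0,"wy": 0,"wz": 0}
    - {"x": 0,"y": 0,"z": 0,"wx": 0,"wy": 0,"wz": 0}
    - {"x": 0,"y": 0,"z": 0,"wx": 0,"wy": 0,"wz": 0}
    - {"x": 0,"y": 0,"z": 0,"wx": 0,"wy": 0,"wz": 0}
    - {"x": 0,"y": 0,"z": 0,"wx": 0,"wy": 0,"wz": 0}
    - {"x": 0,"y": 0,"z": 0,"wx": 0,"wy": 0,"wz": 0}

```text
t: 5.1
eef_pos: [0.4554, -0.1592, 0.0539]
orientation: [0.22, 3.109, -0.006]
force: [-0.7, -0.2, -0.2]
gripper_width: 0.05
```

>>> move_arm:
  motion:
    - {"x": 0,"y": 0,"z": 0,"wx": 0,"wy": 0,"wz": 0}
    - {"x": 0,"y": 0,"z": 0,"wx": 0,"wy": 0,"wz": 0}
    - {"x": 0,"y": 0,"z": 0,"wx": 0,"wy": 0,"wz": 0}
    - {"x": 0,"y": 0,"z": 0,"wx": 0,"wy": 0,"wz": 0}
    - {"x": 0,"y": 0,"z": 0,"wx": 0,"wy": 0,"wz": 0}
    - {"x": 0,"y": 0,"z": 0,"wx": 0,"wy": 0,"wz": 0}
    - {"x": 0,"y": 0,"z": 0,"wx": 0,"wy": 0,"wz": 0}
    - {"x": 0,"y": 0,"z": 0,"wx": 0,"wy": 0,"wz": 0}
    - {"x": 0,"y": 0,"z": 0,"wx": 0,"wy": 0,"wz": 0}
    - {"x": 0,"y": 0,"z": 0,"wx": 0,"wy": 0,"wz": 0}
  fingers: 1.5

```text
t: 6.35
eef_pos: [0.4557, -0.1593, 0.0543]
orientation: [0.22, 3.109, -0.006]
force: [-0.5, -0.6, 0.1]
gripper_width: 0.0271
```

>>> move_arm:
  motion:
    - {"x": 0,"y": 0,"z": 3.0,"wx": 0,"wy": 0,"wz": 0}
    - {"x": 0,"y": 0,"z": 5.5,"wx": 0,"wy": 0,"wz": 0}
    - {"x": 2.7,"y": 4.5,"z": 0.5,"wx": 0,"wy": 0,"wz": 1.1}
    - {"x": 2.7,"y": 4.5,"z": 0,"wx": 0,"wy": 0,"wz": 1.1}
    - {"x": 2.7,"y": 4.5,"z": 0,"wx": 0,"wy": 0,"wz": 1.1}
    - {"x": 2.7,"y": 4.5,"z": 0,"wx": 0,"wy": 0,"wz": 1.1}
    - {"x": 2.7,"y": 4.5,"z": 0,"wx": 0,"wy": 0,"wz": 1.1}
    - {"x": 2.7,"y": 4.5,"z": 0,"wx": 0,"wy": 0,"wz": 1.1}
    - {"x": 2.6,"y": 4.3,"z": 0,"wx": 0,"wy": 0,"wz": 1.0}
    - {"x": 0,"y": 0,"z": 0,"wx": 0,"wy": 0,"wz": 0}

```text
t: 7.6
eef_pos: [0.6453, 0.1643, 0.1434]
orientation: [0.013, 3.121, -0.003]
force: [-1.1, 0.0, -2.0]
gripper_width: 0.0272
```

Run:
```python
from h import *
optics.capture("top");optics.capture("top");optics.capture("top")
st=manip.state(); im=optics.capture("wrist"); c=cam("wrist",st); np.savez("w2.npz",K=c[0],R=c[1],p=c[2]); cv2.imwrite("pics/w2.png",im[:,:,::-1])
print(st["eef_pos"],st["orientation"],abs(st["joint_vel"]).max(),st["gripper_width"])
g=im.copy()
# overlay predicted bays/ribs
a=np.radians(-.3);Rz=R.from_euler('z',a).as_matrix();o=np.array([.6437,.0401,0])
for y in(.114,.038,-.038):
    P=np.array([[s*.037,y+t*.02,.022] for s,t in((-1,-1),(1,-1),(1,1),(-1,1))])@Rz.T+o
    cv2.polylines(g,[proj(P,c).round().astype(int)],True,(0,255,255))
P=np.array([[s*.047,t*.175,.02] for s,t in((-1,-1),(1,-1),(1,1),(-1,1))])@Rz.T+o
cv2.polylines(g,[proj(P,c).round().astype(int)],True,(0,255,0))
cv2.imwrite("pics/w2o.png",g[:,:,::-1])
```

```text
[0.64394426 0.1605839  0.1433684 ] [ 0.01874859  3.12194607 -0.00481448] 0.018919303602056417 0.026766014042209994
```

View pics/w2o.png

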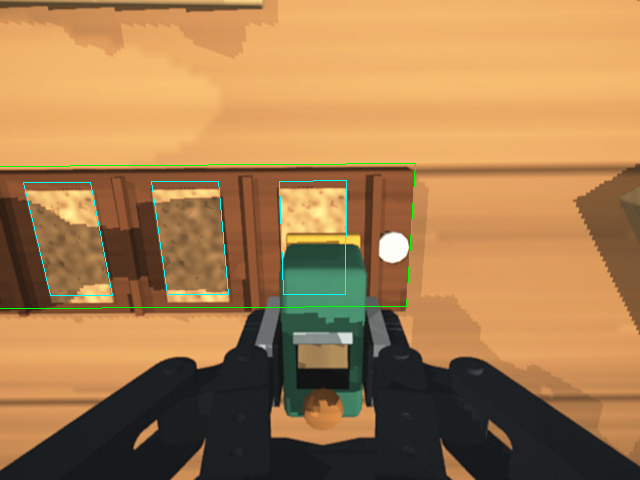

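Run:
```python
from h import *
st=manip.state();w=np.load("w2.npz");c=(w["K"],w["R"],w["p"])
zs=st["eef_pos"][2]-.0543+.022
b=back([[288,234.5],[360,234.5]],zs,c); print("sole rear edge",zs,b.round(4),"centre",(b.mean(0)[:2]+[.031,0]).round(4))
print("pads far/near",back([[313,187.5],[165,300.5],[200,300.5],[186,187.5]],.022,c).round(4))
print("stud",back([394,248],.025,c).round(4), "rack near edge",back([[50,169],[300,166],[400,165.5]],.02,c).round(4),back([[240,308],[50,308]],.02,c).round(4))
```

```text
sole rear edge 0.11139357429131486 [[0.6128 0.1472 0.1114]
 [0.6131 0.1751 0.1114]] centre [0.6439 0.1611]
pads far/near [[0.6114 0.1547 0.022 ]
 [0.6851 0.0563 0.022 ]
 [0.6854 0.0792 0.022 ]
 [0.6106 0.0788 0.022 ]]
stud [[0.6492 0.2042 0.025 ]] rack near edge [[ 0.5991 -0.0014  0.02  ]
 [ 0.5989  0.1472  0.02  ]
 [ 0.5992  0.2063  0.02  ]] [[ 0.6921  0.1046  0.02  ]
 [ 0.6909 -0.022   0.02  ]]
```

```bash
python3 -c "
import cv2
im=cv2.imread('pics/w2.png')[160:330,140:420];cv2.imwrite('pics/w2c.png',cv2.resize(im,(784,476),interpolation=cv2.INTER_CUBIC))"
```

```text
(no output)
```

View pics/w2c.png

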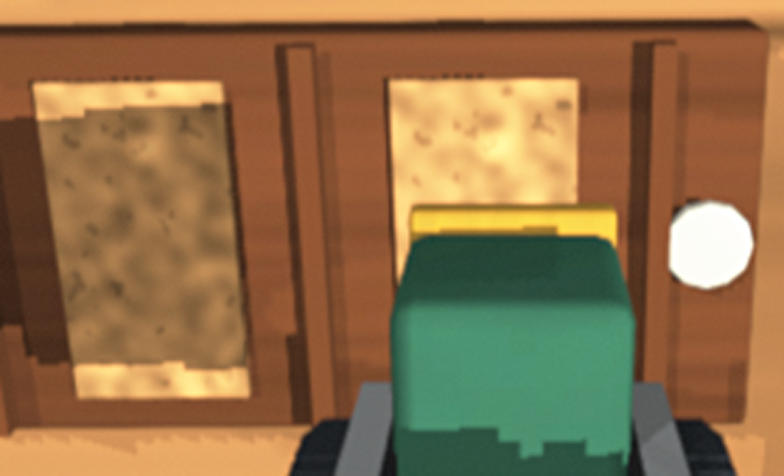

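Sole edge seen at (322,234) is 27.9 mm wide, so the plane is centred in the jaws. The bay centre comes out at (0.648, 0.1545).

>>> move_arm:
  motion:
    - {"x": 0.45,"y": -0.6,"z": 0,"wx": 0,"wy": 0,"wz": 0.3}
    - {"x": 0,"y": 0,"z": -2.5,"wx": 0,"wy": 0,"wz": 0}
    - {"x": 0,"y": 0,"z": -3.0,"wx": 0,"wy": 0,"wz": 0}
    - {"x": 0,"y": 0,"z": -2.0,"wx": 0,"wy": 0,"wz": 0}
    - {"x": 0,"y": 0,"z": -0.8,"wx": 0,"wy": 0,"wz": 0}
    - {"x": 0,"y": 0,"z": 0,"wx": 0,"wy": 0,"wz": 0}
    - {"x": 0,"y": 0,"z": 0,"wx": 0,"wy": 0,"wz": 0}
    - {"x": 0,"y": 0,"z": 0,"wx": 0,"wy": 0,"wz": 0}
    - {"x": 0,"y": 0,"z": 0,"wx": 0,"wy": 0,"wz": 0}
    - {"x": 0,"y": 0,"z": 0,"wx": 0,"wy": 0,"wz": 0}

```text
t: 9.05
eef_pos: [0.6523, 0.147, 0.0649]
orientation: [0.022, 3.112, -0.005]
force: [-0.9, -0.1, -1.8]
gripper_width: 0.0272
```

>>> move_arm:
  motion:
    - {"x": -0.4,"y": 0.7,"z": 0,"wx": 0,"wy": 0.3,"wz": 0.4}
    - {"x": 0,"y": 0,"z": 0,"wx": 0,"wy": 0,"wz": 0}
    - {"x": 0,"y": 0,"z": -0.5,"wx": 0,"wy": 0,"wz": 0}
    - {"x": 0,"y": 0,"z": 0,"wx": 0,"wy": 0,"wz": 0}
    - {"x": 0,"y": 0,"z": 0,"wx": 0,"wy": 0,"wz": 0}
    - {"x": 0,"y": 0,"z": 0,"wx": 0,"wy": 0,"wz": 0}
    - {"x": 0,"y": 0,"z": 0,"wx": 0,"wy": 0,"wz": 0}
    - {"x": 0,"y": 0,"z": 0,"wx": 0,"wy": 0,"wz": 0}
    - {"x": 0,"y": 0,"z": 0,"wx": 0,"wy": 0,"wz": 0}
    - {"x": 0,"y": 0,"z": 0,"wx": 0,"wy": 0,"wz": 0}

```text
t: 10.3
eef_pos: [0.648, 0.1546, 0.0596]
orientation: [0.01, 3.118, -0.005]
force: [0.8, 1.4, -0.7]
gripper_width: 0.027
```

>>> move_arm:
  motion:
    - {"x": 0,"y": 0,"z": -0.45,"wx": 0,"wy": 0,"wz": 0}
    - {"x": 0,"y": 0,"z": 0,"wx": 0,"wy": 0,"wz": 0}
    - {"x": 0,"y": 0,"z": 0,"wx": 0,"wy": 0,"wz": 0}
    - {"x": 0,"y": 0,"z": 0,"wx": 0,"wy": 0,"wz": 0}
    - {"x": 0,"y": 0,"z": 0,"wx": 0,"wy": 0,"wz": 0}
    - {"x": 0,"y": 0,"z": 0,"wx": 0,"wy": 0,"wz": 0}
    - {"x": 0,"y": 0,"z": 0,"wx": 0,"wy": 0,"wz": 0}
    - {"x": 0,"y": 0,"z": 0,"wx": 0,"wy": 0,"wz": 0}
    - {"x": 0,"y": 0,"z": 0,"wx": 0,"wy": 0,"wz": 0}
    - {"x": 0,"y": 0,"z": 0,"wx": 0,"wy": 0,"wz": 0}

```text
t: 11.55
eef_pos: [0.648, 0.1547, 0.0548]
orientation: [0.01, 3.118, -0.005]
force: [0.3, 0.3, -1.5]
gripper_width: 0.0269
```

>>> move_arm:
  motion:
    - {"x": 0,"y": 0,"z": 0,"wx": 0,"wy": 0,"wz": 0}
    - {"x": 0,"y": 0,"z": 0,"wx": 0,"wy": 0,"wz": 0}
    - {"x": 0,"y": 0,"z": 0,"wx": 0,"wy": 0,"wz": 0}
    - {"x": 0,"y": 0,"z": 0,"wx": 0,"wy": 0,"wz": 0}
    - {"x": 0,"y": 0,"z": 2.0,"wx": 0,"wy": 0,"wz": 0}
    - {"x": 0,"y": 0,"z": 4.0,"wx": 0,"wy": 0,"wz": 0}
    - {"x": 0,"y": 0,"z": 3.0,"wx": 0,"wy": 0,"wz": 0}
    - {"x": -3.1,"y": -3.9,"z": 0,"wx": 0,"wy": 0.3,"wz": -1.5}
    - {"x": -3.1,"y": -3.9,"z": 0,"wx": 0,"wy": 0.3,"wz": -1.5}
    - {"x": -3.1,"y": -3.9,"z": 0,"wx": 0,"wy": 0.3,"wz": -1.5}
  fingers: 4.2

```text
t: 12.8
eef_pos: [0.5572, 0.0374, 0.1578]
orientation: [0.129, 3.119, -0.006]
force: [0.1, -0.1, 0.5]
gripper_width: 0.0421
```

>>> move_arm:
  motion:
    - {"x": -3.1,"y": -3.9,"z": 0,"wx": 0,"wy": 0.3,"wz": -1.5}
    - {"x": -3.1,"y": -3.9,"z": 0,"wx": 0,"wy": 0,"wz": -1.5}
    - {"x": -2.6,"y": -3.3,"z": 0,"wx": 0,"wy": 0,"wz": -1.0}
    - {"x": 0,"y": 0,"z": 0,"wx": 0,"wy": 0,"wz": 0}
    - {"x": 0,"y": 0,"z": 0,"wx": 0,"wy": 0,"wz": 0}
    - {"x": 0,"y": 0,"z": 0,"wx": 0,"wy": 0,"wz": 0}
    - {"x": 0,"y": 0,"z": 0,"wx": 0,"wy": 0,"wz": 0}
    - {"x": 0,"y": 0,"z": 0,"wx": 0,"wy": 0,"wz": 0}
    - {"x": 0,"y": 0,"z": 0,"wx": 0,"wy": 0,"wz": 0}
    - {"x": 0,"y": 0,"z": 0,"wx": 0,"wy": 0,"wz": 0}
  fingers: 5.0

```text
t: 14.05
eef_pos: [0.4695, -0.0771, 0.1668]
orientation: [0.239, 3.105, -0.011]
force: [-0.8, 0.6, -0.1]
gripper_width: 0.0501
```

>>> move_arm:
  motion:
    - {"x": -0.9,"y": -0.4,"z": 0,"wx": 0,"wy": 0,"wz": -0.2}
    - {"x": 0,"y": 0,"z": 0,"wx": 0,"wy": 0,"wz": 0}
    - {"x": 0,"y": 0,"z": -3,"wx": 0,"wy": 0,"wz": 0}
    - {"x": 0,"y": 0,"z": -3,"wx": 0,"wy": 0,"wz": 0}
    - {"x": 0,"y": 0,"z": -3,"wx": 0,"wy": 0,"wz": 0}
    - {"x": 0,"y": 0,"z": -1,"wx": 0,"wy": 0,"wz": 0}
    - {"x": 0,"y": 0,"z": 0,"wx": 0,"wy": 0,"wz": 0}
    - {"x": 0,"y": 0,"z": 0,"wx": 0,"wy": 0,"wz": 0}
    - {"x": 0,"y": 0,"z": 0,"wx": 0,"wy": 0,"wz": 0}
    - {"x": 0,"y": 0,"z": 0,"wx": 0,"wy": 0,"wz": 0}

```text
t: 15.3
eef_pos: [0.4628, -0.0832, 0.0691]
orientation: [0.247, 3.095, -0.015]
force: [-1.0, -0.5, -0.6]
gripper_width: 0.05
```

>>> move_arm:
  motion:
    - {"x": -0.2,"y": 0.2,"z": -0.5,"wx": 0.7,"wy": 2.0,"wz": 0}
    - {"x": 0,"y": 0,"z": 0,"wx": 0,"wy": 0,"wz": 0}
    - {"x": 0,"y": 0,"z": -1.0,"wx": 0,"wy": 0,"wz": 0}
    - {"x": 0,"y": 0,"z": 0,"wx": 0,"wy": 0,"wz": 0}
    - {"x": 0,"y": 0,"z": 0,"wx": 0,"wy": 0,"wz": 0}
    - {"x": 0,"y": 0,"z": 0,"wx": 0,"wy": 0,"wz": 0}
    - {"x": 0,"y": 0,"z": 0,"wx": 0,"wy": 0,"wz": 0}
    - {"x": 0,"y": 0,"z": 0,"wx": 0,"wy": 0,"wz": 0}
    - {"x": 0,"y": 0,"z": 0,"wx": 0,"wy": 0,"wz": 0}
    - {"x": 0,"y": 0,"z": 0,"wx": 0,"wy": 0,"wz": 0}

```text
t: 16.55
eef_pos: [0.461, -0.0812, 0.0536]
orientation: [-0.25, -3.131, -0.0]
force: [-0.5, -0.1, 0.1]
gripper_width: 0.05
```

>>> move_arm:
  motion:
    - {"x": 0,"y": 0,"z": 0,"wx": 0,"wy": 0,"wz": 0}
    - {"x": 0,"y": 0,"z": 0,"wx": 0,"wy": 0,"wz": 0}
    - {"x": 0,"y": 0,"z": 0,"wx": 0,"wy": 0,"wz": 0}
    - {"x": 0,"y": 0,"z": 0,"wx": 0,"wy": 0,"wz": 0}
    - {"x": 0,"y": 0,"z": 0,"wx": 0,"wy": 0,"wz": 0}
    - {"x": 0,"y": 0,"z": 0,"wx": 0,"wy": 0,"wz": 0}
    - {"x": 0,"y": 0,"z": 0,"wx": 0,"wy": 0,"wz": 0}
    - {"x": 0,"y": 0,"z": 2,"wx": 0,"wy": 0,"wz": 0}
    - {"x": 0,"y": 0,"z": 4,"wx": 0,"wy": 0,"wz": 0}
    - {"x": 0,"y": 0,"z": 3,"wx": 0,"wy": 0,"wz": 0}
  fingers: 1.5

```text
t: 17.8
eef_pos: [0.457, -0.0798, 0.1415]
orientation: [-0.249, -3.121, -0.004]
force: [0.7, 0.3, -2.7]
gripper_width: 0.0268
```

>>> move_arm:
  motion:
    - {"x": 3.8,"y": 3.15,"z": 0,"wx": 0,"wy": 0,"wz": 1.8}
    - {"x": 3.8,"y": 3.15,"z": 0,"wx": 0,"wy": 0,"wz": 1.8}
    - {"x": 3.8,"y": 3.15,"z": 0,"wx": 0,"wy": 0,"wz": 1.8}
    - {"x": 3.8,"y": 3.15,"z": 0,"wx": 0,"wy": 0,"wz": 1.8}
    - {"x": 3.4,"y": 2.8,"z": 0,"wx": 0,"wy": 0,"wz": 1.6}
    - {"x": 0,"y": 0,"z": 0,"wx": 0,"wy": 0,"wz": 0}
    - {"x": 0,"y": 0,"z": 0,"wx": 0,"wy": 0,"wz": 0}
    - {"x": 0,"y": 0,"z": 0,"wx": 0,"wy": 0,"wz": 0}
    - {"x": 0,"y": 0,"z": 0,"wx": 0,"wy": 0,"wz": 0}
    - {"x": 0,"y": 0,"z": 0,"wx": 0,"wy": 0,"wz": 0}

```text
t: 19.05
eef_pos: [0.645, 0.0765, 0.1395]
orientation: [-0.009, -3.128, 0.0]
force: [-0.0, 0.3, -1.8]
gripper_width: 0.0272
```

```bash
cat > look.py <<'E'
import sys
from h import *
i=sys.argv[1]
st=manip.state(); im=optics.capture("wrist"); c=cam("wrist",st); np.savez(f"w{i}.npz",K=c[0],R=c[1],p=c[2])
print(st["eef_pos"].round(4),st["orientation"].round(3))
zs=st["eef_pos"][2]-.0537+.022
X=np.array([[st["eef_pos"][0]-.031,st["eef_pos"][1]+s,zs] for s in(-.014,.014)]); u=proj(X,c); print("expected sole edge px",u.round(1), "m/px row", (back(u[0]+[0,1],zs,c)-back(u[0],zs,c))[0,0])
o=np.array([.6477,.0405,0]);Rz=R.from_euler('z',-.3,degrees=True).as_matrix(); g=im.copy()
for y in(.114,.038,-.038,-.114):
    P=np.array([[s*.037,y+t*.02,.022] for s,t in((-1,-1),(1,-1),(1,1),(-1,1))])@Rz.T+o
    cv2.polylines(g,[np.round(proj(P,c)*16).astype(int)],True,(0,255,255),1,cv2.LINE_AA,4)
cv2.line(g,*[tuple(int(v) for v in q.round()) for q in u],(255,0,255),1)
cv2.imwrite(f"pics/l{i}.png",cv2.resize(g[140:400,100:500,::-1],None,fx=2,fy=2,interpolation=cv2.INTER_CUBIC))
E
python3 look.py 3
```

```text
[0.645  0.0765 0.1395] [-0.009 -3.128  0.   ]
expected sole edge px [[287.  236.8]
 [358.8 236.5]] m/px row 0.0004055571679708603
```

View pics/l3.png

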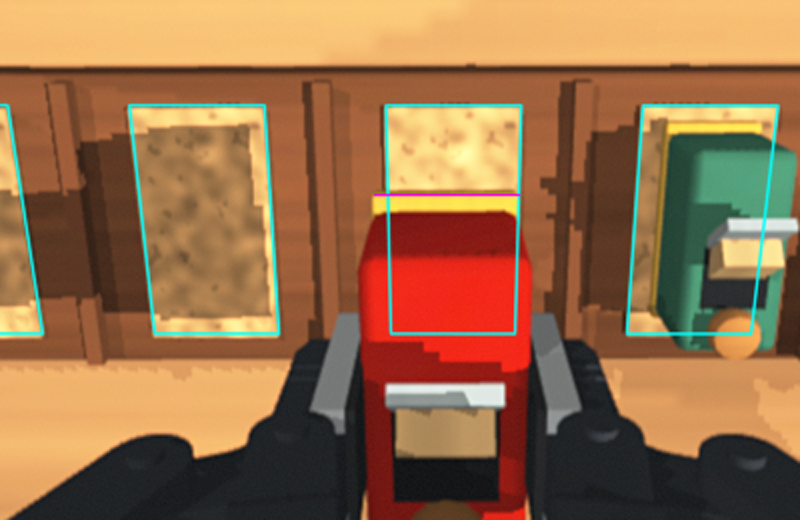

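Pads match the model, green sits within about 1.5 mm of its pad centre, and red's sole edge (crop row 195) is as expected. Lowering red.

>>> move_arm:
  motion:
    - {"x": 0.25,"y": 0.15,"z": -1,"wx": 0,"wy": 0,"wz": 0}
    - {"x": 0,"y": 0,"z": -3,"wx": 0,"wy": 0,"wz": 0}
    - {"x": 0,"y": 0,"z": -2.5,"wx": 0,"wy": 0,"wz": 0}
    - {"x": 0,"y": 0,"z": -1.0,"wx": 0,"wy": 0,"wz": 0}
    - {"x": 0,"y": 0,"z": 0,"wx": 0,"wy": 0,"wz": 0}
    - {"x": 0,"y": 0,"z": 0,"wx": 0,"wy": 0,"wz": 0}
    - {"x": 0,"y": 0,"z": 0,"wx": 0,"wy": 0,"wz": 0}
    - {"x": 0,"y": 0,"z": 0,"wx": 0,"wy": 0,"wz": 0}
    - {"x": 0,"y": 0,"z": 0,"wx": 0,"wy": 0,"wz": 0}
    - {"x": 0,"y": 0,"z": 0,"wx": 0,"wy": 0,"wz": 0}

```text
t: 20.35
eef_pos: [0.6505, 0.0779, 0.0657]
orientation: [-0.01, -3.136, 0.0]
force: [-0.3, 0.2, -2.2]
gripper_width: 0.0271
```

>>> move_arm:
  motion:
    - {"x": -0.3,"y": 0,"z": -0.3,"wx": 0,"wy": 0,"wz": 0}
    - {"x": 0,"y": 0,"z": 0,"wx": 0,"wy": 0,"wz": 0}
    - {"x": 0,"y": 0,"z": -0.4,"wx": 0,"wy": 0,"wz": 0}
    - {"x": 0,"y": 0,"z": -0.3,"wx": 0,"wy": 0,"wz": 0}
    - {"x": 0,"y": 0,"z": 0,"wx": 0,"wy": 0,"wz": 0}
    - {"x": 0,"y": 0,"z": 0,"wx": 0,"wy": 0,"wz": 0}
    - {"x": 0,"y": 0,"z": 0,"wx": 0,"wy": 0,"wz": 0}
    - {"x": 0,"y": 0,"z": 0,"wx": 0,"wy": 0,"wz": 0}
    - {"x": 0,"y": 0,"z": 0,"wx": 0,"wy": 0,"wz": 0}
    - {"x": 0,"y": 0,"z": 0,"wx": 0,"wy": 0,"wz": 0}

```text
t: 21.6
eef_pos: [0.6472, 0.0779, 0.0549]
orientation: [-0.01, -3.136, 0.0]
force: [1.1, 0.7, -2.6]
gripper_width: 0.0271
```

>>> move_arm:
  motion:
    - {"x": 0,"y": 0,"z": -0.1,"wx": 0,"wy": 0,"wz": 0}
    - {"x": 0,"y": 0,"z": 0,"wx": 0,"wy": 0,"wz": 0}
    - {"x": 0,"y": 0,"z": 0,"wx": 0,"wy": 0,"wz": 0}
    - {"x": 0,"y": 0,"z": 0,"wx": 0,"wy": 0,"wz": 0}
    - {"x": 0,"y": 0,"z": 2.0,"wx": 0,"wy": 0,"wz": 0}
    - {"x": 0,"y": 0,"z": 4.0,"wx": 0,"wy": 0,"wz": 0}
    - {"x": 0,"y": 0,"z": 2.5,"wx": 0,"wy": 0,"wz": 0}
    - {"x": -4.6,"y": -2.0,"z": 0,"wx": 0,"wy": 0.3,"wz": -0.8}
    - {"x": -4.6,"y": -2.0,"z": 0,"wx": 0,"wy": 0.3,"wz": -0.8}
    - {"x": -4.6,"y": -2.0,"z": 0,"wx": 0,"wy": 0,"wz": -0.8}
  fingers: 4.2

```text
t: 22.85
eef_pos: [0.5121, 0.0173, 0.1519]
orientation: [-0.074, -3.138, 0.001]
force: [-0.6, -0.7, 1.6]
gripper_width: 0.0426
```

>>> move_arm:
  motion:
    - {"x": -4.5,"y": -2.0,"z": 0,"wx": 0,"wy": 0,"wz": -0.8}
    - {"x": 0,"y": 0,"z": 0,"wx": 0,"wy": 0,"wz": 0}
    - {"x": 0,"y": 0,"z": 0,"wx": 0,"wy": 0,"wz": 0}
    - {"x": 0,"y": 0,"z": 0,"wx": 0,"wy": 0,"wz": 0}
    - {"x": 0,"y": 0,"z": 0,"wx": 0,"wy": 0,"wz": 0}
    - {"x": 0,"y": 0,"z": 0,"wx": 0,"wy": 0,"wz": 0}
    - {"x": 0,"y": 0,"z": 0,"wx": 0,"wy": 0,"wz": 0}
    - {"x": 0,"y": 0,"z": 0,"wx": 0,"wy": 0,"wz": 0}
    - {"x": 0,"y": 0,"z": 0,"wx": 0,"wy": 0,"wz": 0}
    - {"x": 0,"y": 0,"z": 0,"wx": 0,"wy": 0,"wz": 0}
  fingers: 5.0

```text
t: 24.1
eef_pos: [0.4675, -0.0034, 0.1569]
orientation: [0.096, 3.136, -0.003]
force: [-0.1, -0.2, 0.2]
gripper_width: 0.0501
```

>>> move_arm:
  motion:
    - {"x": -0.5,"y": 0,"z": -1,"wx": 0,"wy": 0,"wz": 0}
    - {"x": 0,"y": 0,"z": -3,"wx": 0,"wy": 0,"wz": 0}
    - {"x": 0,"y": 0,"z": -3,"wx": 0,"wy": 0,"wz": 0}
    - {"x": 0,"y": 0,"z": -1.5,"wx": 0,"wy": 0,"wz": 0}
    - {"x": 0,"y": 0,"z": 0,"wx": 0,"wy": 0,"wz": 0}
    - {"x": 0,"y": 0,"z": 0,"wx": 0,"wy": 0,"wz": 0}
    - {"x": 0,"y": 0,"z": 0,"wx": 0,"wy": 0,"wz": 0}
    - {"x": 0,"y": 0,"z": 0,"wx": 0,"wy": 0,"wz": 0}
    - {"x": 0,"y": 0,"z": 0,"wx": 0,"wy": 0,"wz": 0}
    - {"x": 0,"y": 0,"z": 0,"wx": 0,"wy": 0,"wz": 0}

```text
t: 25.35
eef_pos: [0.4633, -0.0038, 0.0716]
orientation: [0.096, 3.13, -0.005]
force: [0.2, 0.8, -0.9]
gripper_width: 0.0502
```

>>> move_arm:
  motion:
    - {"x": 0,"y": 0,"z": -0.8,"wx": 0,"wy": 0.6,"wz": 0}
    - {"x": 0,"y": 0,"z": -0.7,"wx": 0,"wy": 0,"wz": 0}
    - {"x": 0,"y": 0,"z": -0.2,"wx": 0,"wy": 0,"wz": 0}
    - {"x": 0,"y": 0,"z": 0,"wx": 0,"wy": 0,"wz": 0}
    - {"x": 0,"y": 0,"z": 0,"wx": 0,"wy": 0,"wz": 0}
    - {"x": 0,"y": 0,"z": 0,"wx": 0,"wy": 0,"wz": 0}
    - {"x": 0,"y": 0,"z": 0,"wx": 0,"wy": 0,"wz": 0}
    - {"x": 0,"y": 0,"z": 0,"wx": 0,"wy": 0,"wz": 0}
    - {"x": 0,"y": 0,"z": 0,"wx": 0,"wy": 0,"wz": 0}
    - {"x": 0,"y": 0,"z": 0,"wx": 0,"wy": 0,"wz": 0}

```text
t: 26.6
eef_pos: [0.4632, -0.0038, 0.0533]
orientation: [-0.096, -3.139, 0.005]
force: [-0.6, 1.2, 0.5]
gripper_width: 0.05
```

>>> move_arm:
  motion:
    - {"x": 0,"y": 0,"z": 0,"wx": 0,"wy": 0,"wz": 0}
    - {"x": 0,"y": 0,"z": 0,"wx": 0,"wy": 0,"wz": 0}
    - {"x": 0,"y": 0,"z": 0,"wx": 0,"wy": 0,"wz": 0}
    - {"x": 0,"y": 0,"z": 0,"wx": 0,"wy": 0,"wz": 0}
    - {"x": 0,"y": 0,"z": 0,"wx": 0,"wy": 0,"wz": 0}
    - {"x": 0,"y": 0,"z": 0,"wx": 0,"wy": 0,"wz": 0}
    - {"x": 0,"y": 0,"z": 0,"wx": 0,"wy": 0,"wz": 0}
    - {"x": 0,"y": 0,"z": 2,"wx": 0,"wy": 0,"wz": 0}
    - {"x": 0,"y": 0,"z": 4,"wx": 0,"wy": 0,"wz": 0}
    - {"x": 0,"y": 0,"z": 3,"wx": 0,"wy": 0,"wz": 0}
  fingers: 1.5

```text
t: 27.85
eef_pos: [0.4595, -0.0032, 0.1417]
orientation: [-0.096, -3.13, 0.003]
force: [1.1, -0.5, -1.7]
gripper_width: 0.0269
```

>>> move_arm:
  motion:
    - {"x": 4.7,"y": 0.15,"z": 0,"wx": 0,"wy": 0,"wz": 0.8}
    - {"x": 4.7,"y": 0.15,"z": 0,"wx": 0,"wy": 0,"wz": 0.8}
    - {"x": 4.7,"y": 0.15,"z": 0,"wx": 0,"wy": 0,"wz": 0.8}
    - {"x": 4.5,"y": 0.15,"z": 0,"wx": 0,"wy": 0,"wz": 0.8}
    - {"x": 0,"y": 0,"z": 0,"wx": 0,"wy": 0,"wz": 0}
    - {"x": 0,"y": 0,"z": 0,"wx": 0,"wy": 0,"wz": 0}
    - {"x": 0,"y": 0,"z": 0,"wx": 0,"wy": 0,"wz": 0}
    - {"x": 0,"y": 0,"z": 0,"wx": 0,"wy": 0,"wz": 0}
    - {"x": 0,"y": 0,"z": 0,"wx": 0,"wy": 0,"wz": 0}
    - {"x": 0,"y": 0,"z": 0,"wx": 0,"wy": 0,"wz": 0}

```text
t: 29.1
eef_pos: [0.6472, 0.0032, 0.1423]
orientation: [-0.007, -3.131, 0.004]
force: [0.5, 0.3, -1.0]
gripper_width: 0.0272
```

```bash
python3 look.py 4
```

```text
[0.6472 0.0032 0.1423] [-0.007 -3.131  0.004]
expected sole edge px [[287.3 236.6]
 [359.2 236.4]] m/px row 0.00040561595454868815
```

View pics/l4.png

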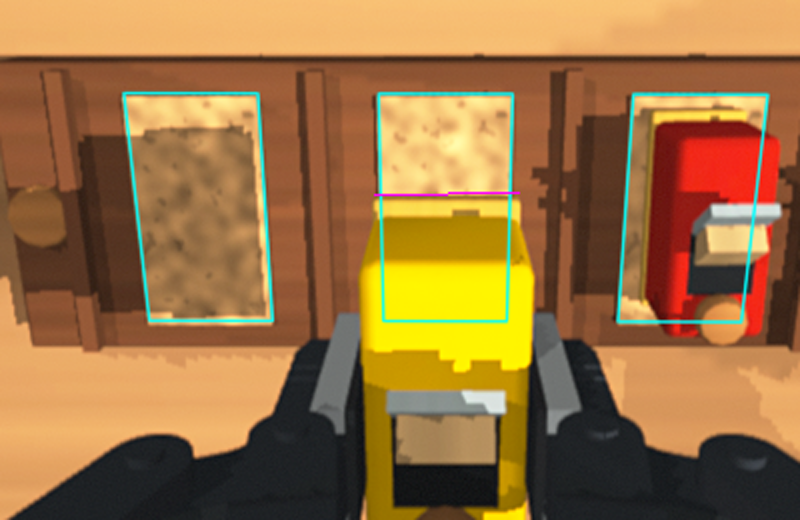

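>>> move_arm:
  motion:
    - {"x": -0.3,"y": -0.05,"z": -1,"wx": 0,"wy": 0.5,"wz": 0}
    - {"x": 0,"y": 0,"z": -3,"wx": 0,"wy": 0,"wz": 0}
    - {"x": 0,"y": 0,"z": -2.5,"wx": 0,"wy": 0,"wz": 0}
    - {"x": 0,"y": 0,"z": -1.0,"wx": 0,"wy": 0,"wz": 0}
    - {"x": 0,"y": 0,"z": 0,"wx": 0,"wy": 0,"wz": 0}
    - {"x": 0,"y": 0,"z": 0,"wx": 0,"wy": 0,"wz": 0}
    - {"x": 0,"y": 0,"z": 0,"wx": 0,"wy": 0,"wz": 0}
    - {"x": 0,"y": 0,"z": 0,"wx": 0,"wy": 0,"wz": 0}
    - {"x": 0,"y": 0,"z": 0,"wx": 0,"wy": 0,"wz": 0}
    - {"x": 0,"y": 0,"z": 0,"wx": 0,"wy": 0,"wz": 0}

```text
t: 30.4
eef_pos: [0.6457, 0.0023, 0.0678]
orientation: [-0.007, -3.127, 0.005]
force: [0.2, 0.2, -0.9]
gripper_width: 0.027
```

>>> move_arm:
  motion:
    - {"x": 0.1,"y": 0.03,"z": -0.4,"wx": 0,"wy": -0.7,"wz": 0}
    - {"x": 0,"y": 0,"z": 0,"wx": 0,"wy": 0,"wz": 0}
    - {"x": 0,"y": 0,"z": -0.6,"wx": 0,"wy": 0,"wz": 0}
    - {"x": 0,"y": 0,"z": -0.4,"wx": 0,"wy": 0,"wz": 0}
    - {"x": 0,"y": 0,"z": 0,"wx": 0,"wy": 0,"wz": 0}
    - {"x": 0,"y": 0,"z": 0,"wx": 0,"wy": 0,"wz": 0}
    - {"x": 0,"y": 0,"z": 0,"wx": 0,"wy": 0,"wz": 0}
    - {"x": 0,"y": 0,"z": 0,"wx": 0,"wy": 0,"wz": 0}
    - {"x": 0,"y": 0,"z": 0,"wx": 0,"wy": 0,"wz": 0}
    - {"x": 0,"y": 0,"z": 0,"wx": 0,"wy": 0,"wz": 0}

```text
t: 31.65
eef_pos: [0.6469, 0.0027, 0.0536]
orientation: [-0.007, -3.14, 0.005]
force: [-1.0, 0.9, 0.9]
gripper_width: 0.0268
```

>>> move_arm:
  motion:
    - {"x": 0,"y": 0,"z": 0,"wx": 0,"wy": 0,"wz": 0}
    - {"x": 0,"y": 0,"z": 0,"wx": 0,"wy": 0,"wz": 0}
    - {"x": 0,"y": 0,"z": 0,"wx": 0,"wy": 0,"wz": 0}
    - {"x": 0,"y": 0,"z": 0,"wx": 0,"wy": 0,"wz": 0}
    - {"x": 0,"y": 0,"z": 2.0,"wx": 0,"wy": 0,"wz": 0}
    - {"x": 0,"y": 0,"z": 4.0,"wx": 0,"wy": 0,"wz": 0}
    - {"x": 0,"y": 0,"z": 2.5,"wx": 0,"wy": 0,"wz": 0}
    - {"x": -4.5,"y": 1.6,"z": 0,"wx": 0,"wy": 0,"wz": -1.0}
    - {"x": -4.5,"y": 1.6,"z": 0,"wx": 0,"wy": 0,"wz": -1.0}
    - {"x": -4.5,"y": 1.6,"z": 0,"wx": 0,"wy": 0,"wz": -1.0}
  fingers: 4.2

```text
t: 32.9
eef_pos: [0.514, 0.0501, 0.1501]
orientation: [0.094, 3.13, -0.006]
force: [0.4, 0.6, 0.7]
gripper_width: 0.0418
```

>>> move_arm:
  motion:
    - {"x": -4.5,"y": 1.6,"z": 0,"wx": 0,"wy": 0,"wz": -1.0}
    - {"x": 0,"y": 0,"z": 0,"wx": 0,"wy": 0,"wz": 0}
    - {"x": 0,"y": 0,"z": 0,"wx": 0,"wy": 0,"wz": 0}
    - {"x": 0,"y": 0,"z": 0,"wx": 0,"wy": 0,"wz": 0}
    - {"x": 0,"y": 0,"z": 0,"wx": 0,"wy": 0,"wz": 0}
    - {"x": 0,"y": 0,"z": 0,"wx": 0,"wy": 0,"wz": 0}
    - {"x": 0,"y": 0,"z": 0,"wx": 0,"wy": 0,"wz": 0}
    - {"x": 0,"y": 0,"z": 0,"wx": 0,"wy": 0,"wz": 0}
    - {"x": 0,"y": 0,"z": 0,"wx": 0,"wy": 0,"wz": 0}
    - {"x": 0,"y": 0,"z": 0,"wx": 0,"wy": 0,"wz": 0}
  fingers: 5.0

```text
t: 34.15
eef_pos: [0.4698, 0.0664, 0.1551]
orientation: [0.122, 3.122, -0.006]
force: [-0.2, -0.5, 0.2]
gripper_width: 0.05
```

>>> move_arm:
  motion:
    - {"x": -0.4,"y": 0,"z": -1,"wx": 0.3,"wy": 1.0,"wz": 0}
    - {"x": 0,"y": 0,"z": -3,"wx": 0,"wy": 0,"wz": 0}
    - {"x": 0,"y": 0,"z": -3,"wx": 0,"wy": 0,"wz": 0}
    - {"x": 0,"y": 0,"z": -1.5,"wx": 0,"wy": 0,"wz": 0}
    - {"x": 0,"y": 0,"z": 0,"wx": 0,"wy": 0,"wz": 0}
    - {"x": 0,"y": 0,"z": 0,"wx": 0,"wy": 0,"wz": 0}
    - {"x": 0,"y": 0,"z": 0,"wx": 0,"wy": 0,"wz": 0}
    - {"x": 0,"y": 0,"z": 0,"wx": 0,"wy": 0,"wz": 0}
    - {"x": 0,"y": 0,"z": 0,"wx": 0,"wy": 0,"wz": 0}
    - {"x": 0,"y": 0,"z": 0,"wx": 0,"wy": 0,"wz": 0}

```text
t: 35.4
eef_pos: [0.4672, 0.0664, 0.0698]
orientation: [0.123, 3.137, 0.002]
force: [0.2, 0.6, 0.5]
gripper_width: 0.0499
```

>>> move_arm:
  motion:
    - {"x": 0,"y": 0,"z": -0.8,"wx": 0,"wy": 0,"wz": 0}
    - {"x": 0,"y": 0,"z": -0.6,"wx": 0,"wy": 0,"wz": 0}
    - {"x": 0,"y": 0,"z": -0.1,"wx": 0,"wy": 0,"wz": 0}
    - {"x": 0,"y": 0,"z": 0,"wx": 0,"wy": 0,"wz": 0}
    - {"x": 0,"y": 0,"z": 0,"wx": 0,"wy": 0,"wz": 0}
    - {"x": 0,"y": 0,"z": 0,"wx": 0,"wy": 0,"wz": 0}
    - {"x": 0,"y": 0,"z": 0,"wx": 0,"wy": 0,"wz": 0}
    - {"x": 0,"y": 0,"z": 0,"wx": 0,"wy": 0,"wz": 0}
    - {"x": 0,"y": 0,"z": 0,"wx": 0,"wy": 0,"wz": 0}
    - {"x": 0,"y": 0,"z": 0,"wx": 0,"wy": 0,"wz": 0}

```text
t: 36.65
eef_pos: [0.4671, 0.0664, 0.0537]
orientation: [0.123, 3.137, 0.002]
force: [-0.6, -1.1, -0.9]
gripper_width: 0.0501
```

>>> move_arm:
  motion:
    - {"x": 0,"y": 0,"z": 0,"wx": 0,"wy": 0,"wz": 0}
    - {"x": 0,"y": 0,"z": 0,"wx": 0,"wy": 0,"wz": 0}
    - {"x": 0,"y": 0,"z": 0,"wx": 0,"wy": 0,"wz": 0}
    - {"x": 0,"y": 0,"z": 0,"wx": 0,"wy": 0,"wz": 0}
    - {"x": 0,"y": 0,"z": 0,"wx": 0,"wy": 0,"wz": 0}
    - {"x": 0,"y": 0,"z": 0,"wx": 0,"wy": 0,"wz": 0}
    - {"x": 0,"y": 0,"z": 0,"wx": 0,"wy": 0,"wz": 0}
    - {"x": 0,"y": 0,"z": 2,"wx": 0,"wy": 0,"wz": 0}
    - {"x": 0,"y": 0,"z": 4,"wx": 0,"wy": 0,"wz": 0}
    - {"x": 0,"y": 0,"z": 3,"wx": 0,"wy": 0,"wz": 0}
  fingers: 1.5

```text
t: 37.9
eef_pos: [0.4634, 0.0665, 0.1421]
orientation: [-0.123, -3.132, -0.002]
force: [0.5, -0.1, -0.6]
gripper_width: 0.0273
```

>>> move_arm:
  motion:
    - {"x": 3.65,"y": -2.8,"z": 0,"wx": 0,"wy": 0,"wz": 0.85}
    - {"x": 3.65,"y": -2.8,"z": 0,"wx": 0,"wy": 0,"wz": 0.85}
    - {"x": 3.65,"y": -2.8,"z": 0,"wx": 0,"wy": 0,"wz": 0.85}
    - {"x": 3.65,"y": -2.8,"z": 0,"wx": 0,"wy": 0,"wz": 0.85}
    - {"x": 3.5,"y": -2.7,"z": 0,"wx": 0,"wy": 0,"wz": 0.8}
    - {"x": 0,"y": 0,"z": 0,"wx": 0,"wy": 0,"wz": 0}
    - {"x": 0,"y": 0,"z": 0,"wx": 0,"wy": 0,"wz": 0}
    - {"x": 0,"y": 0,"z": 0,"wx": 0,"wy": 0,"wz": 0}
    - {"x": 0,"y": 0,"z": 0,"wx": 0,"wy": 0,"wz": 0}
    - {"x": 0,"y": 0,"z": 0,"wx": 0,"wy": 0,"wz": 0}

```text
t: 39.15
eef_pos: [0.6469, -0.0742, 0.1415]
orientation: [0.001, -3.134, -0.005]
force: [-0.7, 0.7, -0.7]
gripper_width: 0.027
```

```bash
python3 look.py 5
```

```text
[ 0.6469 -0.0742  0.1415] [ 1.000e-03 -3.134e+00 -5.000e-03]
expected sole edge px [[287.2 236.3]
 [359.1 236.4]] m/px row 0.00040536705405314066
```

View pics/l5.png

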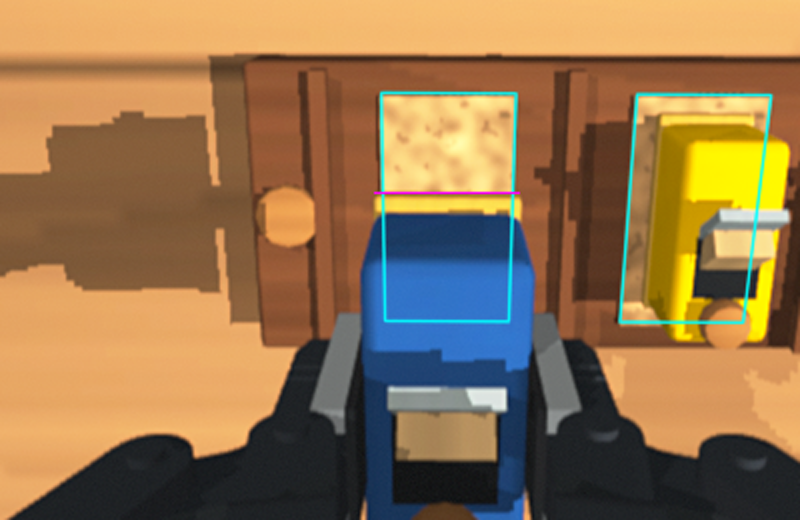

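>>> move_arm:
  motion:
    - {"x": -0.2,"y": 0.1,"z": -1,"wx": 0,"wy": 0,"wz": -0.3}
    - {"x": 0,"y": 0,"z": -3,"wx": 0,"wy": 0,"wz": 0}
    - {"x": 0,"y": 0,"z": -2.5,"wx": 0,"wy": 0,"wz": 0}
    - {"x": 0,"y": 0,"z": -1.0,"wx": 0,"wy": 0,"wz": 0}
    - {"x": 0,"y": 0,"z": 0,"wx": 0,"wy": 0,"wz": 0}
    - {"x": 0,"y": 0,"z": 0,"wx": 0,"wy": 0,"wz": 0}
    - {"x": 0,"y": 0,"z": 0,"wx": 0,"wy": 0,"wz": 0}
    - {"x": 0,"y": 0,"z": 0,"wx": 0,"wy": 0,"wz": 0}
    - {"x": 0,"y": 0,"z": 0,"wx": 0,"wy": 0,"wz": 0}
    - {"x": 0,"y": 0,"z": 0,"wx": 0,"wy": 0,"wz": 0}

```text
t: 40.45
eef_pos: [0.6464, -0.0729, 0.0675]
orientation: [-0.007, -3.14, -0.003]
force: [-1.0, 0.6, -0.5]
gripper_width: 0.0268
```

>>> move_arm:
  motion:
    - {"x": 0,"y": -0.05,"z": -0.4,"wx": 0,"wy": 0,"wz": 0}
    - {"x": 0,"y": 0,"z": 0,"wx": 0,"wy": 0,"wz": 0}
    - {"x": 0,"y": 0,"z": -0.6,"wx": 0,"wy": 0,"wz": 0}
    - {"x": 0,"y": 0,"z": -0.35,"wx": 0,"wy": 0,"wz": 0}
    - {"x": 0,"y": 0,"z": 0,"wx": 0,"wy": 0,"wz": 0}
    - {"x": 0,"y": 0,"z": 0,"wx": 0,"wy": 0,"wz": 0}
    - {"x": 0,"y": 0,"z": 0,"wx": 0,"wy": 0,"wz": 0}
    - {"x": 0,"y": 0,"z": 0,"wx": 0,"wy": 0,"wz": 0}
    - {"x": 0,"y": 0,"z": 0,"wx": 0,"wy": 0,"wz": 0}
    - {"x": 0,"y": 0,"z": 0,"wx": 0,"wy": 0,"wz": 0}

```text
t: 41.7
eef_pos: [0.6464, -0.0734, 0.0541]
orientation: [-0.007, -3.139, -0.003]
force: [-0.8, 0.5, 1.9]
gripper_width: 0.0271
```

>>> move_arm:
  motion:
    - {"x": 0,"y": 0,"z": 0,"wx": 0,"wy": 0,"wz": 0}
    - {"x": 0,"y": 0,"z": 0,"wx": 0,"wy": 0,"wz": 0}
    - {"x": 0,"y": 0,"z": 0,"wx": 0,"wy": 0,"wz": 0}
    - {"x": 0,"y": 0,"z": 0,"wx": 0,"wy": 0,"wz": 0}
    - {"x": 0,"y": 0,"z": 2.0,"wx": 0,"wy": 0,"wz": 0}
    - {"x": 0,"y": 0,"z": 4.0,"wx": 0,"wy": 0,"wz": 0}
    - {"x": -2,"y": 2,"z": 5,"wx": 0,"wy": 0,"wz": 0}
    - {"x": -3,"y": 3,"z": 4,"wx": 0,"wy": 0,"wz": 0}
    - {"x": -3,"y": 3,"z": 0,"wx": 0,"wy": 0,"wz": 0}
    - {"x": -2,"y": 3,"z": 0,"wx": 0,"wy": 0,"wz": 0}
  fingers: 4.2

```text
t: 42.95
eef_pos: [0.5459, 0.0371, 0.2168]
orientation: [0.014, 3.134, 0.002]
force: [-0.0, 0.5, 0.5]
gripper_width: 0.0424
```

>>> move_arm:
  motion:
    - {"x": -3,"y": 0,"z": 3,"wx": 0,"wy": 0,"wz": 0}
    - {"x": -3,"y": 0,"z": 3,"wx": 0,"wy": 0,"wz": 0}
    - {"x": -2,"y": 0,"z": 0,"wx": 0,"wy": 0,"wz": 0}
    - {"x": 0,"y": 0,"z": 0,"wx": 0,"wy": 0,"wz": 0}
    - {"x": 0,"y": 0,"z": 0,"wx": 0,"wy": 0,"wz": 0}
    - {"x": 0,"y": 0,"z": 0,"wx": 0,"wy": 0,"wz": 0}
    - {"x": 0,"y": 0,"z": 0,"wx": 0,"wy": 0,"wz": 0}
    - {"x": 0,"y": 0,"z": 0,"wx": 0,"wy": 0,"wz": 0}
    - {"x": 0,"y": 0,"z": 0,"wx": 0,"wy": 0,"wz": 0}
    - {"x": 0,"y": 0,"z": 0,"wx": 0,"wy": 0,"wz": 0}

```text
t: 44.2
eef_pos: [0.4645, 0.0394, 0.2856]
orientation: [0.008, 3.124, 0.002]
force: [-1.2, 0.2, -0.2]
gripper_width: 0.0423
```

```bash
sed 's/g\[140:400,100:500,::-1\],None,fx=2,fy=2/g[:,:,::-1],None,fx=1.25,fy=1.25/' look.py > look2.py; python3 look2.py 6
```

```text
[0.4645 0.0394 0.2856] [8.000e-03 3.124e+00 2.000e-03]
expected sole edge px [[286.7 235.1]
 [359.  234.7]] m/px row 0.0004055434117930523
```

View pics/l6.png

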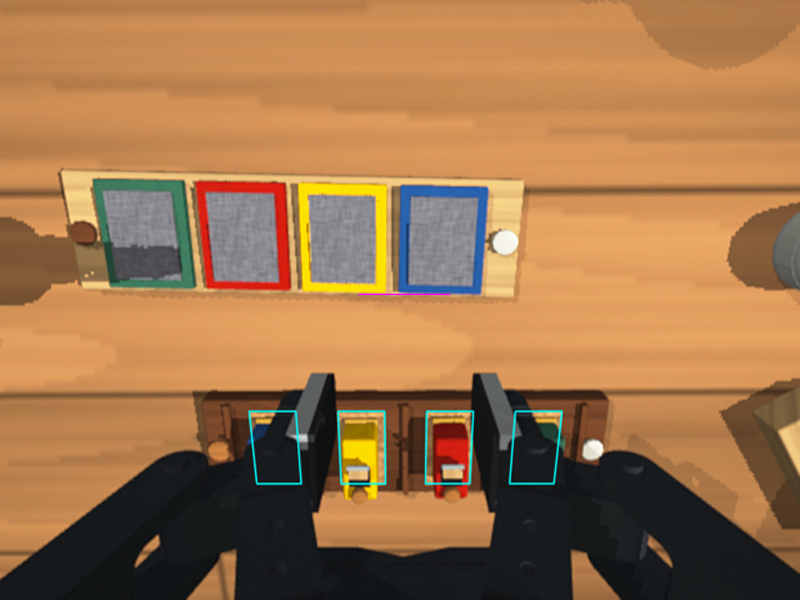

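All four planes are off the old rack, and yellow and red are centred on their pads. The fingers hide green and blue here, so I'm checking those from the scene camera.

Run:
```python
from h import *
im=optics.capture("scene"); c=cam("scene"); g=cv2.resize(im[210:360,220:420],None,fx=4,fy=4,interpolation=cv2.INTER_CUBIC)
o=np.array([.6465,.0403,0]);Rz=R.from_euler('z',-.3,degrees=True).as_matrix()
cv2.imwrite("pics/s7.png",g[:,:,::-1])
optics.capture("top");ct=cam("top")
for n,z in [("plane_green",.05),("plane_red",.05),("plane_yellow",.05),("plane_blue",.05),("new_rack",.02),("wax_tin",.045),("offcut",.035)]:
    for d in optics.outline_of(n,"top")[:1]:
        q=rect(d["region"],z,ct); print(n,round(d["confidence"],2),q[0].round(4),np.round(q[1]),round(q[2],1))
```

```text
plane_green 0.74 [0.6421 0.1513] [64. 30.] 0.3
plane_red 0.73 [0.6429 0.0777] [61. 28.] 0.0
plane_yellow 0.78 [0.6419 0.0022] [64. 30.] -3.5
plane_blue 0.61 [ 0.6422 -0.0733] [62. 26.] -0.6
new_rack 0.79 [0.6462 0.0398] [349.  95.] 89.7
offcut 0.59 [0.6704 0.4141] [168.  68.] 33.9
```

View pics/s7.png

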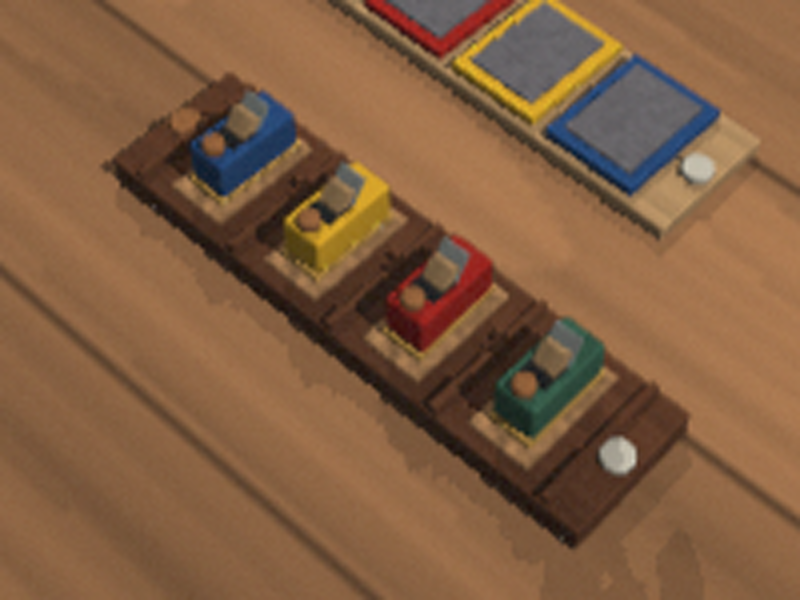

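The scene crop shows all four planes upright on their pads: blue (240,140), yellow (335,215), red (440,295) and green (550,375) next to the stud (618,455). The order is right, so I'm handing in.

```bash
python3 -c "
from station import ticket
print(ticket.job_done())"
```

```text
the job is handed in; nothing more can be done
None
```

All four planes are on the new rack in reverse order, and I handed the job in at about 45 s on the robot's clock. Counted from the new rack's white stud they stand green, red, yellow, blue; on the old rack it was blue, yellow, red, green.

**Placement:** The last scene picture shows each plane upright on its own pad. In the wrist views green, red and yellow were within about 1.5 mm of centre. I did not measure blue close up after its release; the scene picture and the top-camera outline put it on its pad.

**Checks that disagreed:**
- The top camera's outlines put all four planes 3–4 mm nearer the robot than its own rack centre. The wrist views showed at most about 1 mm that way, so I put it down to camera calibration and outline error.
- The top camera read yellow's yaw as −3.5°, while it looked straight in the wrist view.

**Other things on the bench:** The offcut reads within 1 mm of where it started. The wax tin was not detected in the last top picture, though its edge shows in the last wrist view. The screwdriver was never measured, but the arm stayed clear of it.

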